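# Load the spool tray and hold the inspection lid at its mark

## Task

Slide the tray with the two line spools into the open front of the inspection box until it is fully home against the back wall, with both spools still in their cells, and let go of it. Then swing the box's lid up by its bar until it lies in line with the pointer at the arc scale, and hold it there: the program finishes with the gripper still holding the lid up and still. Do not shift the pointer, and leave the other things on the desk where they are.

Things in the scene. Friction and masses are not known exactly. Their poses are not given: they have to be found in the camera images.
- box: Grey metal inspection box, fixed; bay open in front and below (floor = desk). Origin on the desk, mid footprint; x points into the bay, y left, z up. Side walls 50 mm high, 156 mm apart inside, x -50 to +50 mm, flared guides 18 mm out in front of them; back wall's inner face at x +42. Tray fully home: tray_grip at x -80 mm, y 0 here.
- tray_grip (a point): Grip of the loose grey tray (90 deep, 150 wide, 28 mm high, 0.35 to 0.6 kg loaded) on the desk before the box: middle of the upright plate (10 thick in y, 36 long in x, 50 mm high) in front of it, 36 mm above the desk, 32 mm before the tray's front wall, 77 mm before its centre. x points from grip to tray's far wall, z up. 3 mm play each side in the bay.
- spool_1_centre (a point): Centre of the red line spool (62 mm across, 24 mm high) lying loose in the tray's left cell
- spool_2_centre (a point): Centre of the green line spool (62 mm across, 24 mm high) lying loose in the tray's right cell
- lid (a joint): Angle of the box's flat grey lid, rad: 0 = shut (level), grows as its right-hand edge swings up, stop at 1.5. The lid weighs 0.36 to 0.54 kg and falls shut when let go.
- lid_hinge (a point): On the lid's hinge line, half-way along it; the line runs along the box's x axis above the left wall, 86 mm left of the box's origin and 55 mm above the desk. This frame turns with the lid: y points from the bar to the hinge.
- lid_bar (a point): Middle of the lid's lifting bar: round steel, 10 mm thick, 90 mm long, parallel to the hinge and 217 mm from it, 45 mm out from the lid's right-hand edge on an arm at each end; 55 mm above the desk when shut. A pinched bar can turn between the fingers. Axes turn with the lid.
- pointer (a joint): Angle of the pointer, rad, counted like the lid's: the lid is in line with the pointer when both angles are equal. Between 0.5 and 1.15 at the start; it is clamped by friction and stays.
- pointer_tip (a point): Tip of the pointer: a thin dark steel strip 130 mm long that turns about the lid's hinge line, just behind the lid and before the flat aluminium arc scale (a tick every 10 degrees) at the back of the box. Axes turn with the pointer: y points from tip to hinge.
- kraft_tape: Bystander: brown packing tape roll, 107 mm across, 50 mm high, lying flat, left of the work; origin at the centre of its underside.
- masking_roll: Bystander: white masking tape roll, 108 mm across, 20 mm high, lying flat, back left; origin at the centre of its underside.
- bead_jar: Bystander: small clear jar with cap, 47 mm across, 98 mm high, standing right of the work; origin at the centre of its underside.
Mind the look-alikes: they are no part of the job. Of the things that look like the part that bears spool_2_centre, the largest one is meant.

How it is judged:
By the outcome, as a careful person would: the job done as asked, in the order asked, and still so for the second after the job is handed in, while the arm keeps its last pose, push and grip.
It also fails if it takes over 54 s, if anything falls off the work surface, if the arm or the gripper's body presses on something with over 40 N, if the wrist force passes 120 N, or if a joint passes its speed limit or range.

## Robot

A 6-joint arm with a two-finger parallel gripper is mounted at the origin on a cart in front of the work surface, level with it; the furniture and walls round the work are solid. World frame = base frame: x ahead of the robot, y to its left, z up, the work surface at z = 0. Lengths are in m, angles in rad, forces in N, time in s.
With the tool pointing down it reaches from about 0.35 to 0.975 m from the base axis. Payload 17.4 kg.
Tool frame: the origin (TCP) lies midway between the tips of the shut fingers; the grasp point (between the pads) lies 19 mm behind it; z points along the fingers, y is the line along which they close (so a half turn about z gives the same grasp; the last joint's range is limited). The gripper opens to 85 mm and grips with 20 to 120 N. Pads are 22 mm wide; open, the fingers measure 114 mm over their backs; the gripper's body (76 mm by 85 mm) begins 54 mm behind the grasp point. The pads swing forward as they close: fully open they stand 13 mm farther back than shut.
Start: joints at [-1.346, 0.116, 1.442, -0, 1.584, -0.038], TCP at [0.175, -0.652, 0.231] pointing down, gripper open.
Joint ranges: [-2.83, 2.83], [-0.83, 2.19], [0.07, 2.5], [-1.14, 4.28], [0.01, 3], [-2.97, 2.97]. Speed limits (rad/s): [1.89, 1.89, 2.22, 3.14, 3.14, 3.14].

## Interface

Orientations are given as a rotation vector (axis times angle).
In Python, from workcell import ctrl gives the robot as it stands.
- The arm moves only by the tool send_rows, never from a script. Its argument "rows" is one flat list of numbers, 7 for each row, row after row: the turn, a rotation vector about the tool's x, y, z in degrees, then the shift along the tool's x, y, z in cm, then the opening, from 0 (shut) to 1 (fully open). A call has 1 to 20 rows; each row shifts and turns the commanded pose from where the row before left it, along the tool's axes as they then stand; what a row does not reach is not made up. A row lasts 1/10 s, in which the tool goes at most 50 mm and 8.59 degrees, less where a joint would pass 70% of its speed; a pose out of reach is approached as far as the arm can. A call with a gripper value outside its range is refused whole. The fingers move at their own pace and stop on an object; the grip force is fixed at half the most. Time passes only in rows, so rows that do not move let the fingers close. It gives the time, the measured TCP pose, the force, the opening and the grip force at its end, in the units of the state.
- ctrl.state(): the state, without advancing time (a new reading comes with each control period).
- ctrl.grab_frame(name): name is "scene" or "top"; returns a dict with "pixels" (400x640x3 uint8, red, green, blue), "z_map" (400x640 float32, m along the optical axis (not along the pixel's ray), 0 where there is no reading), "fx", "fy", "cx", "cy" (pixels), "R" (3x3) and "t" (3): a world point X has camera coordinates R X + t. Camera axes: x right, y down, z forward; pixel columns grow to the right and rows downward; lengths in m; the calibration is good to about 2 mm. A picture is of the moment at which its call begins.
- ctrl.close_job(): hands the job in; it is judged then, once.
The state is a dict: "t": time; "joint_positions": joint angles; "qd": joint speeds; "joint_torque": joint torques, N m; "tcp_pos": TCP position; "ee_rot": TCP orientation; "wrist_force": force on the tool from outside, world axes, zero at the start; "wrist_torque": the same for the moment, N m; "opening": opening from 0.0 (shut) to 1.0 (fully open); "grip_force": force on a finger pad.
Only numpy, scipy, OpenCV 4.12 (cv2) and the standard library are available. Lean on these libraries where they do the work, as an engineer would, in place of code of your own. Each camera call takes 0.05 s, during which the arm holds its last target. There are 200 camera calls.

## Working session

There is one attempt and no reset: what is moved stays moved. The work goes in short steps, Python scripts to look and compute and a tool call to move; the robot and the scene stay as the last step left them, time stands still between calls to the robot, and variables do not carry over. Pictures are saved under pics/ and viewed, at most 10 in all, crops included, and the job is handed in when it is done.

Besides the shell and the picture viewer there is one more tool, called after ">>>" in YAML: its name, and indented under it one key for each argument. send_rows: Moves the arm, as the interface text tells. Its arguments: {"type":"object","properties":{"rows":{"type":"array"}},"required":["rows"]}

```bash
mkdir -p pics; ls
cat > h.py <<'E'
import numpy as np, cv2
from workcell import ctrl
def grab(n):
    f=ctrl.grab_frame(n); return f
def save(f,p): cv2.imwrite('pics/'+p,f['pixels'][:,:,::-1])
def cloud(f):
    z=f['z_map'].astype(float); v,u=np.mgrid[0:z.shape[0],0:z.shape[1]]
    P=np.stack([(u-f['cx'])/f['fx']*z,(v-f['cy'])/f['fy']*z,z],-1)
    return (P-f['t'])@np.array(f['R'])   # R^T(Xc-t)
def ray(f,u,v,h):
    R=np.array(f['R']);t=np.array(f['t']);o=-R.T@t
    d=R.T@np.array([(u-f['cx'])/f['fx'],(v-f['cy'])/f['fy'],1]); return o+d*(h-o[2])/d[2]
E
python3 - <<'E'
from h import *
for n in('scene','top'):
    f=grab(n); save(f,n+'1.png'); np.savez(n+'1.npz',**f); print(n,f['fx'],-np.array(f['R']).T@f['t'],np.round(f['R'],2).tolist())
print(ctrl.state())
E
```

```text
pics
scene 434.831557133688 [-0.09041781  1.0392615   0.66676891] [[-0.82, -0.58, -0.02], [-0.26, 0.4, -0.88], [0.51, -0.71, -0.48]]
top 494.5655486928132 [0.48849109 0.13569899 1.32617746] [[-0.02, -1.0, 0.0], [-1.0, 0.02, -0.03], [0.03, -0.01, -1.0]]
{'t': 0.1, 'joint_positions': array([-1.34579684e+00,  1.16450879e-01,  1.44219848e+00,  1.78797104e-05,
        1.58399624e+00, -3.77948532e-02]), 'qd': array([-0.0007923 , -0.00183607, -0.00074961,  0.00034587, -0.00089023,
        0.00289227]), 'joint_torque': array([ 1.27274790e-03, -7.33662057e+01, -6.33792472e+01, -2.23620541e-04,
        5.16046406e-03, -7.36567995e-05]), 'tcp_pos': array([ 0.17531363, -0.65166164,  0.23062732]), 'ee_rot': array([-3.11347051e+00, -4.11472352e-01,  1.26586176e-04]), 'wrist_force': array([ 0.14726028, -1.01078511,  0.20600708]), 'wrist_torque': array([ 0.02529116,  0.01199134, -0.0010641 ]), 'grip_force': 0.0, 'opening': 1.000057441618997}
```

View pics/scene1.png

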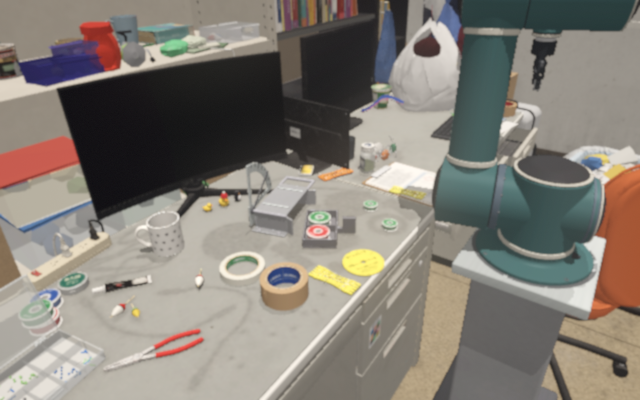

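View pics/top1.png

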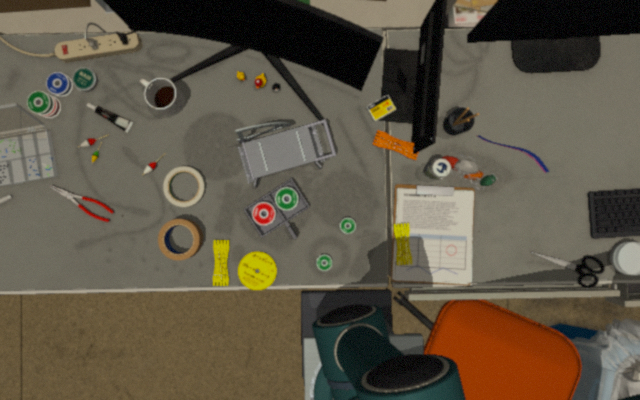

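The top view shows the box lid at about (285,150), its bar at (328,140), and the tray with red spool (264,213), green spool (287,198) and grip (292,228). I'll take a close-up of both views.

Run:
```python
from h import *
a=np.load('top1.npz')['pixels'][105:255,215:365,::-1]; b=np.load('scene1.npz')['pixels'][150:260,230:370,::-1]
a=cv2.resize(a,(400,400),interpolation=cv2.INTER_CUBIC); a=np.ascontiguousarray(a)
b=cv2.resize(b,(400,314),interpolation=cv2.INTER_CUBIC); b=cv2.copyMakeBorder(b,0,86,0,0,cv2.BORDER_CONSTANT)
a=cv2.resize(np.load('top1.npz')['pixels'][105:255,215:365,::-1],(400,400),interpolation=cv2.INTER_CUBIC)
cv2.imwrite('pics/c1.png',np.hstack([a,b]))
f=dict(np.load('top1.npz')); P=cloud(f)
hsv=cv2.cvtColor(f['pixels'],cv2.COLOR_RGB2HSV)
for nm,(u,v) in dict(red=(264,213),green=(287,198),grip=(292,228),bar=(328,140),lid=(285,150),kraft=(180,238),mask=(183,186)).items():
    print(nm,P[v,u].round(3))
```

```text
red [0.486 0.256 0.003]
green [0.525 0.194 0.002]
grip [0.445 0.181 0.02 ]
bar [0.67  0.083 0.059]
lid [0.647 0.194 0.057]
kraft [ 0.423  0.482 -0.   ]
mask [0.562 0.472 0.001]
```

View pics/c1.png

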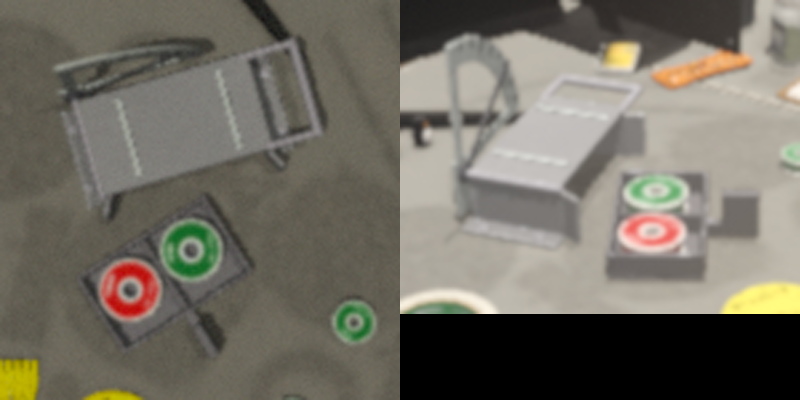

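The crop shows the lid plate outlined with bar ends at about (326,120) and (336,154) in full-image pixels. The tray is turned some 15° relative to the box, and the pointer is a dark strip rising inside the arc in the scene view. Next I'll measure with the depth cloud.

```bash
cat > m.py <<'E'
from h import *
def rect(p):
    (c,s,a)=cv2.minAreaRect(p.astype(np.float32)); b=cv2.boxPoints((c,s,a)); return c,s,b.round(4)
def measure(f,verbose=True):
    P=cloud(f);x,y,z=P[...,0],P[...,1],P[...,2]
    hsv=cv2.cvtColor(f['pixels'],cv2.COLOR_RGB2HSV); out={}
    for nm,lo,hi in(('red',(0,120,80),(8,255,255)),('green',(60,90,50),(90,255,255))):
        m=cv2.inRange(hsv,lo,hi); m[:150]=0;m[250:]=0;m[:,:240]=0;m[:,310:]=0
        n,l,st,ce=cv2.connectedComponentsWithStats(cv2.morphologyEx(m,cv2.MORPH_CLOSE,np.ones((9,9))))
        i=1+st[1:,4].argmax(); out[nm]=ray(f,*ce[i],0.028); print(nm,st[i],out[nm].round(4),len(st))
    return P,out
E
python3 - <<'E'
from m import *
f=dict(np.load('top1.npz')); P,o=measure(f)
x,y,z=P[...,0],P[...,1],P[...,2]
v,u=np.mgrid[0:400,0:640]
roi=(u>225)&(u<345)&(v>110)&(v<250)
lid=roi&(z>.048)&(z<.066)&(v<190)
print('lid',rect(P[lid][:,:2]),lid.sum(), np.median(z[lid]))
c=o['green'][:2]
tr=roi&(z>.012)&(z<.036)&(v>172)&(np.hypot(x-(o['red'][0]+c[0])/2,y-(o['red'][1]+c[1])/2)<.09)
g=roi&(z>.03)&(z<.075)&(v>210)&(u>275)
print('tray',rect(P[tr][:,:2]),tr.sum()); print('grip',rect(P[g][:,:2]),g.sum(),P[g].mean(0),P[g][:,2].max())
import sys
for r in range(215,240,2): print(r,[int(1000*a) for a in z[r,280:302:1]])
E
```

```text
red [253 203  21  21 337] [0.4854 0.2559 0.028 ] 2
green [277 189  19  20 298] [0.5229 0.1948 0.028 ] 2
lid ((0.6455100774765015, 0.18748195469379425), (0.12799358367919922, 0.23336587846279144), array([[0.5534, 0.2836],
       [0.614 , 0.0582],
       [0.7376, 0.0914],
       [0.6771, 0.3168]], dtype=float32)) 2869 0.05862948904564433
tray ((0.5034618377685547, 0.22354771196842194), (0.17469990253448486, 0.1496933102607727), array([[0.3898, 0.2413],
       [0.4685, 0.114 ],
       [0.6171, 0.2058],
       [0.5384, 0.3331]], dtype=float32)) 1236
grip ((0.44853466749191284, 0.17490166425704956), (0.05284809321165085, 0.07972653210163116), array([[0.4045, 0.1936],
       [0.4484, 0.1271],
       [0.4926, 0.1562],
       [0.4486, 0.2227]], dtype=float32)) 74 [0.44151763 0.18188505 0.04574002] 0.0555528463323171
215 [5, 26, 23, 4, 5, 4, 3, 4, 4, 0, 4, 6, 1, 5, 23, 28, 28, 2, -2, 0, 1, -1]
217 [4, 6, 20, 23, 5, 0, 3, 8, 7, 4, 0, 29, 26, 27, 1, 0, -5, 0, 0, 0, 4, -2]
219 [1, 9, 10, 27, 22, 13, 3, 3, 23, 27, 8, -3, 1, -2, 4, -3, -4, 0, 4, 2, 4, 3]
221 [3, 8, 0, 1, 24, 24, 31, 11, -1, 2, 0, -2, 3, -2, 3, 3, 0, 3, 2, 0, 2, 0]
223 [6, 25, 26, 28, -3, 13, 14, 17, 9, 10, 0, 5, 2, 1, 0, 2, 1, -3, -1, 0, 3, 0]
225 [30, 3, 2, 2, -1, 3, 16, 16, 17, 13, 17, 0, -1, 2, 4, 0, -2, -4, 2, 1, -1, 1]
227 [0, 0, 3, 1, -1, 3, 5, 16, 50, 50, 50, 32, -4, -2, 0, -3, -1, -3, -2, 1, 1, 2]
229 [3, 3, -1, 3, 0, 0, 2, -3, 49, 52, 48, 48, 49, 2, 0, 0, -1, 3, 2, -3, -7, 1]
231 [0, -1, 0, 0, -3, 5, 0, 2, 0, 50, 51, 49, 49, 45, 12, 3, -2, -2, 2, 0, 2, 0]
233 [-2, -2, 3, 0, 1, -1, -4, 4, -4, 5, 47, 53, 50, 46, 51, 22, 3, 3, 3, -2, 0, 5]
235 [4, 0, 0, 2, 0, 0, 1, 2, 3, 3, 1, 0, 55, 52, 53, 50, 40, 2, 2, 2, 0, 2]
237 [8, -1, 0, -1, 0, 1326, 0, 2, 4, 0, 1, -4, 0, 48, 50, 51, 51, 38, 0, -1, 1, 2]
239 [6, 1, 2, 0, 1, 0, 1, -4, 0, 5, 0, 4, 0, -1, 45, -4, -2, -2, -4, 1, -1, 0]
```

Run:
```python
from m import *
f=dict(np.load('top1.npz')); P=cloud(f)
x,y,z=P[...,0],P[...,1],P[...,2]
v,u=np.mgrid[0:400,0:640]
roi=(u>225)&(u<345)&(v>110)&(v<250)
g=P[roi&(z>.042)&(z<.058)&(v>222)&(u>280)&(u<302)]
m=g.mean(0);d=np.linalg.svd((g-m)[:,:2])[2][0];d*=np.sign(d[0]);print('grip',m,len(g),d,np.degrees(np.arctan2(d[1],d[0])),(g-m)[:,:2]@d@np.ones(1) if 0 else (np.ptp((g-m)[:,:2]@d)))
# tray outline: dark/pts 0.02..0.034
t=roi&(z>.018)&(z<.035)&(v>172)&(v<228)
k=cv2.morphologyEx(t.astype(np.uint8),cv2.MORPH_CLOSE,np.ones((5,5)));k=cv2.morphologyEx(k,cv2.MORPH_OPEN,np.ones((7,7)))
n,l,st,ce=cv2.connectedComponentsWithStats(k);i=1+st[1:,4].argmax()
c=max(cv2.findContours((l==i).astype(np.uint8),0,1)[0],key=len)[:,0]
q=np.array([ray(f,a,b,.028)[:2] for a,b in c]);print('tray',rect(q))
# lid
L=P[roi&(z>.048)&(z<.066)&(v<190)][:,:2]
for yaw in(13,14,15,16,17):
    a=np.radians(yaw);ex=np.array([np.cos(a),np.sin(a)]);ey=np.array([-ex[1],ex[0]])
    X,Y=L@ex,L@ey
    hx=np.histogram(X,np.arange(X.min(),X.max()+.004,.004));hy=np.histogram(Y,np.arange(Y.min(),Y.max()+.004,.004))
    print(yaw,X.min().round(4),hx[0],Y.min().round(4),hy[0])
```

```text
grip [0.43490741 0.18109886 0.04979563] 56 [0.85960337 0.51096188] 30.727921245304945 0.03584291728353818
tray ((0.5077210068702698, 0.22619792819023132), (0.07151947915554047, 0.1497386395931244), array([[0.4379, 0.2711],
       [0.5167, 0.1437],
       [0.5775, 0.1813],
       [0.4987, 0.3087]], dtype=float32))
13 0.6034 [  4   5   4   5   9  49 123 136 115 114 108 112 109 120 109 108 114 112
 110 111 110 119 110 105 112 108 115 104 115 116  46  25   7] -0.08 [41 60 46 10 10  9 10 10 10  9  9 13 28 62 57 56 61 55 62 54 56 62 53 64
 55 64 55 56 64 54 64 57 59 60 54 63 57 60 60 59 59 57 60 56 60 57 58 64
 56 61 59 62 61 66 70 68 39  4  3  1]
14 0.6058 [  5   5   4   6   9  95 136 128 104 117 110 111 115 104 116 111 113 110
 110 114 109 116 112 102 116 109 111 111 132  82  15  29   2] -0.0913 [49 57 42 11  8 11  9 11  9  9  9 13 34 61 60 55 58 61 55 57 58 59 57 59
 58 59 58 61 57 60 57 61 59 59 57 58 62 57 61 59 57 59 55 61 60 58 60 62
 57 59 60 61 59 67 66 73 33  5  2]
15 0.608 [  5   7   3   7  30 140 125 113 108 113 110 117 112 111 111 111 107 116
 113 106 116 106 114 108 111 112 1
[... 187 characters left out ...]
1 62 58 61 65 69 68 30  5  1]
16 0.607 [  3   6   4   7  19 117 124 111 113 111 108 119 109 112 108 108 111 112
 115 112 111 108 118 108 109 112 109 139 119  50  19  29   9] -0.1151 [46 58 43 10 10 10 10 10 10  8 10 11 30 61 61 58 57 58 57 57 58 58 57 61
 58 58 59 60 58 59 59 60 58 57 60 59 60 61 56 62 60 55 59 55 62 60 59 59
 60 58 62 59 62 63 70 63 45  4  1]
17 0.6057 [  1   5   5   6  24  79 119 108 114 111 110 117 110 107 118 111 106 114
 109 111 109 118 114 104 111 114 114 137 123  71  19  27  22   1] -0.1276 [31 60 55  9 10 10 11  9 10  9  9 10 21 62 59 59 58 58 59 58 56 58 59 57
 58 59 59 60 58 59 60 59 60 58 59 57 60 61 57 60 59 58 58 56 60 61 60 58
 62 56 63 60 60 65 65 66 52  8  1]
```

Run:
```python
from m import *
f=dict(np.load('top1.npz')); P=cloud(f)
x,y,z=P[...,0],P[...,1],P[...,2]
v,u=np.mgrid[0:400,0:640]
L=P[(u>225)&(u<345)&(v>110)&(v<190)&(z>.048)&(z<.066)][:,:2]
a=np.radians(15);ex=np.array([np.cos(a),np.sin(a)]);ey=np.array([-ex[1],ex[0]])
X,Y=L@ex,L@ey
b=Y<-.0915; p=np.polyfit(X[b],Y[b],1);print('bar',X[b].min(),X[b].max(),Y[b].mean(),np.degrees(np.arctan(p[0])))
w=[(X[(Y>q)&(Y<q+.008)].min(),X[(Y>q)&(Y<q+.008)].max()) for q in np.arange(-.04,.1,.01)];w=np.array(w)
print(np.polyfit(np.arange(-.04,.1,.01)[:len(w)],w,1),w.mean(0))
f=dict(np.load('scene1.npz'))
b=cv2.resize(f['pixels'][155:240,235:335,::-1],(700,595),interpolation=cv2.INTER_CUBIC);cv2.imwrite('pics/c2.png',b)
```

```text
bar 0.6270163042186451 0.7247822212448147 -0.09738584258072432 -0.03151871750435275
[[0.00318895 0.05388763]
 [0.62790866 0.72983293]] [0.62800433 0.73144956]
```

View pics/c2.png

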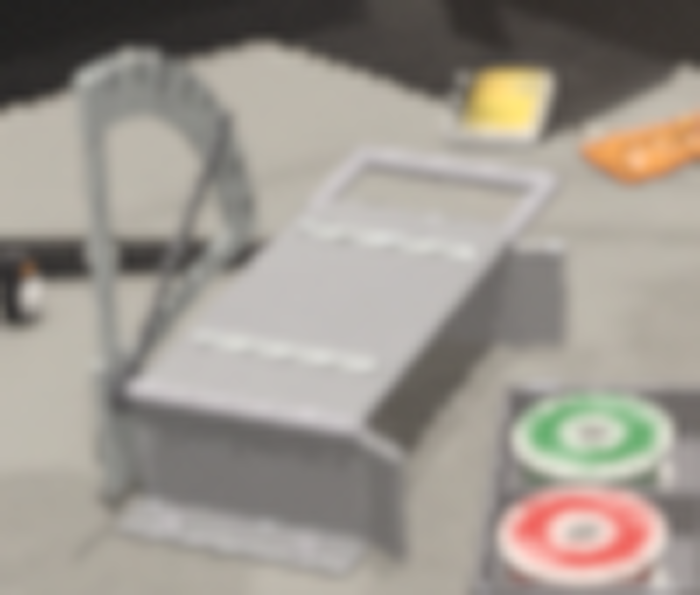

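The crop shows the pointer as a dark strip from its pivot, crop (125,388), to its tip, crop (225,125). In the full image that is (252.9,210.4) to (267.1,172.9).

```bash
cat >> m.py <<'E'
A=np.radians(15.0);EX=np.array([np.cos(A),np.sin(A),0]);EY=np.array([-EX[1],EX[0],0]);O=.676*EX+.0335*EY
def rayplane(f,u,v,xb):  # intersect with box-plane x=xb ; returns box coords
    R=np.array(f['R']);o=-R.T@np.array(f['t']);d=R.T@np.array([(u-f['cx'])/f['fx'],(v-f['cy'])/f['fy'],1])
    s=(xb-(o-O)@EX)/(d@EX);p=o+s*d-O;return np.array([p@EX,p@EY,p[2]])
E
python3 - <<'E'
from m import *
f=dict(np.load('scene1.npz'));print('O',O)
P=cloud(f)
for s in(.3,.5,.7,.85,.95):
    u,v=252.9+s*14.2,210.4-s*37.5
    q=P[round(v),round(u)]-O;print('depth pt box',(q@EX).round(4),(q@EY).round(4),q[2].round(4),'ang',np.arctan2(q[2]-.055,.086-q@EY))
for xb in(.05,.053,.056,.06,.065):
    p=rayplane(f,252.9,210.4,xb);t=rayplane(f,267.1,172.9,xb)
    print(xb,p.round(4),t.round(4),'d',np.hypot(.086-t[1],t[2]-.055).round(4),'ang',np.arctan2(t[2]-.055,.086-t[1]).round(4),'two-pt',np.arctan2(t[2]-p[2],p[1]-t[1]).round(4))
E
```

```text
O [0.64429542 0.20732019 0.        ]
depth pt box 0.0457 0.0635 0.0771 ang 0.7775619722035386
depth pt box 0.0458 0.0428 0.0887 ang 0.662716316486079
depth pt box 0.0477 0.0178 0.1014 ang 0.5976436579560802
depth pt box 0.0462 0.0061 0.112 ang 0.6191883594437588
depth pt box 0.0481 -0.0056 0.119 ang 0.6093029571495059
0.05 [0.05   0.0851 0.0516] [ 0.05   -0.0169  0.1202] d 0.1218 ang 0.5649 two-pt 0.5923
0.053 [0.053  0.0801 0.0482] [ 0.053  -0.0224  0.1172] d 0.125 ang 0.5207 two-pt 0.5923
0.056 [0.056  0.0751 0.0448] [ 0.056  -0.028   0.1142] d 0.1284 ang 0.4788 two-pt 0.5923
0.06 [0.06   0.0684 0.0403] [ 0.06   -0.0354  0.1102] d 0.1334 ang 0.4264 two-pt 0.5923
0.065 [0.065  0.0601 0.0346] [ 0.065  -0.0447  0.1051] d 0.14 ang 0.3662 two-pt 0.5923
```

```bash
cat >> m.py <<'E'
from scipy.spatial.transform import Rotation as Rn
def need(p,yaw=None):  # tool-frame delta (cm) to world TCP p, and turn about tool z (deg) to get tool-x yaw; shift is given before turning
    s=ctrl.state();R=Rn.from_rotvec(s['ee_rot']).as_matrix();d=R.T@(np.array(p)-s['tcp_pos'])*100
    print('t',s['t'],'tcp',s['tcp_pos'].round(4),'boxtcp',tobox(s['tcp_pos']).round(4),'yaw',np.degrees(np.arctan2(R[1,0],R[0,0])).round(2),'tz',R[:,2].round(3),'F',s['wrist_force'].round(1),'op',round(s['opening'],3))
    print('shift cm',d.round(2),'turn z', None if yaw is None else -((yaw-np.degrees(np.arctan2(R[1,0],R[0,0]))+180)%360-180))
def tobox(p): q=np.array(p)-O; return np.array([q@EX,q@EY,q[2]])
def toworld(b): return O+b[0]*EX+b[1]*EY+np.array([0,0,b[2]])
E
python3 -c "
from m import *
need([.42,-.3,.231]); need([.435,.181,.13],31)"
```

```text
t 0.1 tcp [ 0.1753 -0.6517  0.2306] boxtcp [-0.6753 -0.7083  0.2306] yaw 15.06 tz [-0.     0.001 -1.   ] F [ 0.1 -1.   0.2] op 1.0
shift cm [ 3.276e+01 -2.760e+01 -1.000e-02] turn z None
t 0.1 tcp [ 0.1753 -0.6517  0.2306] boxtcp [-0.6753 -0.7083  0.2306] yaw 15.06 tz [-0.     0.001 -1.   ] F [ 0.1 -1.   0.2] op 1.0
shift cm [ 46.71 -73.65  10.14] turn z -15.942982253163649
```

>>> send_rows:
  rows: [0,0,0,2.8,-2.3,0,0.6,0,0,0,2.8,-2.3,0,0.6,0,0,0,2.8,-2.3,0,0.6,0,0,0,2.8,-2.3,0,0.6,0,0,0,2.8,-2.3,0,0.6,0,0,0,2.8,-2.3,0,0.6,0,0,0,2.8,-2.3,0,0.6,0,0,0,2.8,-2.3,0,0.6,0,0,0,2.8,-2.3,0,0.6,0,0,0,2.8,-2.3,0,0.6,0,0,0,2.8,-2.3,0,0.6,0,0,0,2.8,-2.3,0,0.6]

```text
t: 1.3
tcp_pos: [0.4287, -0.2966, 0.2311]
ee_rot: [-3.114, -0.411, 0.0]
wrist_force: [0.4, -0.2, 0.3]
opening: 0.601
grip_force: 0.0
```

```bash
python3 -c "
from m import *
need([.435,.181,.13],31)"
```

```text
t 1.3 tcp [ 0.4287 -0.2966  0.2311] boxtcp [-0.3387 -0.431   0.2311] yaw 15.05 tz [-0.  0. -1.] F [ 0.4 -0.2  0.3] op 0.601
shift cm [ 13.02 -45.96  10.12] turn z -15.948007396819946
```

>>> send_rows:
  rows: [0,0,0,1.09,-3.83,0.7,0.6,0,0,0,1.09,-3.83,0.7,0.6,0,0,0,1.09,-3.83,0.7,0.6,0,0,0,1.09,-3.83,0.7,0.6,0,0,0,1.09,-3.83,0.7,0.6,0,0,0,1.09,-3.83,0.7,0.6,0,0,0,1.09,-3.83,0.7,0.6,0,0,0,1.09,-3.83,0.7,0.6,0,0,0,1.09,-3.83,0.7,0.6,0,0,0,1.09,-3.83,0.7,0.6,0,0,0,1.09,-3.83,0.7,0.6,0,0,0,1.09,-3.83,0.7,0.6,0,0,-5.3,0,0,0,0.6,0,0,-5.3,0,0,0,0.6,0,0,-5.3,0,0,0,0.6,0,0,0,0,0,0,0.6]

```text
t: 2.9
tcp_pos: [0.4348, 0.1799, 0.147]
ee_rot: [3.027, 0.841, -0.001]
wrist_force: [-0.6, -0.5, 1.1]
opening: 0.596
grip_force: 0.0
```

Run:
```python
from m import *
need([.435,.181,.018],31)
f=grab('scene');P=cloud(f);a,b,w,h=300,180,110,82
cv2.imwrite('pics/s2.png',cv2.resize(f['pixels'][b:b+h,a:a+w,::-1],(770,574),interpolation=cv2.INTER_CUBIC))
```

```text
t 2.9 tcp [0.4348 0.1799 0.147 ] boxtcp [-0.2094  0.0277  0.147 ] yaw 31.07 tz [-0. -0. -1.] F [-0.6 -0.5  1.1] op 0.596
shift cm [ 0.08 -0.09 12.9 ] turn z 0.06800696883942692
```

View pics/s2.png

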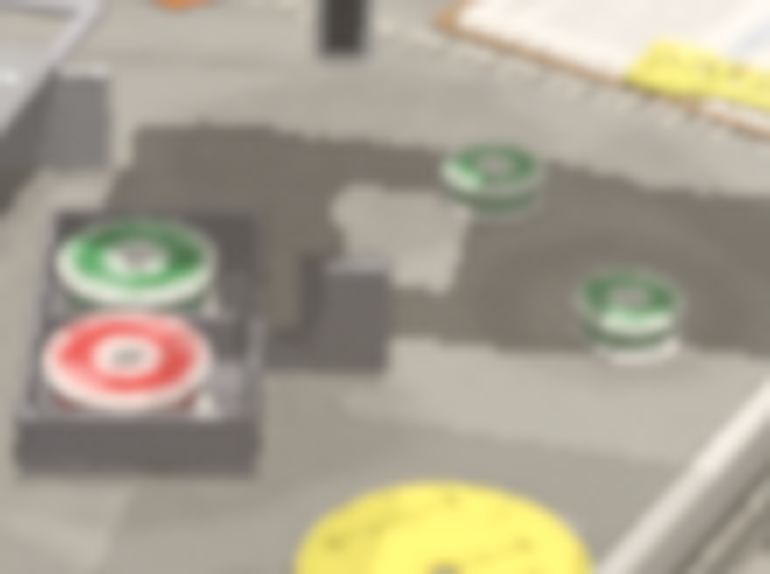

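The tray, both spools and the grip plate (crop 350,310) are clear, and one finger hangs above at (340,40). Descending and closing.

>>> send_rows:
  rows: [0,0,0,0.02,-0.02,3,0.6,0,0,0,0.02,-0.02,3,0.6,0,0,0,0.02,-0.02,3,0.6,0,0,0,0.02,0,2,0.6,0,0,0,0,0,1.8,0.5,0,0,0,0,0,0,0.3,0,0,0,0,0,0,0,0,0,0,0,0,0,0,0,0,0,0,0,0,0,0,0,0,0,0,0,0]

```text
t: 3.95
tcp_pos: [0.4358, 0.1808, 0.0201]
ee_rot: [3.028, 0.838, 0.002]
wrist_force: [-0.5, -1.3, 3.2]
opening: 0.107
grip_force: 60.5
```

Run:
```python
from m import *
need(toworld([-.23,0,.018]),15); print(ctrl.state()['grip_force'])
```

```text
t 3.95 tcp [0.4358 0.1808 0.0201] boxtcp [-0.2083  0.0283  0.0201] yaw 30.94 tz [ 0.001  0.    -1.   ] F [-0.5 -1.3  3.2] op 0.107
shift cm [-2.87  2.13  0.21] turn z 15.939280701098113
60.516661405563354
```

>>> send_rows:
  rows: [0,0,0,-0.6,0,0,0,0,0,0,-0.8,0.3,0,0,0,0,0,-0.8,0.6,0,0,0,0,0,-0.6,0.6,0,0,0,0,0,-0.07,0.6,0,0,0,0,2,0,0,0,0,0,0,2,0,0,0,0,0,0,2,0,0,0,0,0,0,2,0,0,0,0,0,0,2,0,0,0,0,0,0,2,0,0,0,0,0,0,2,0,0,0,0,0,0,2,0,0,0,0,0,0,0,0,0,0,0]

```text
t: 5.35
tcp_pos: [0.4216, 0.1479, 0.0201]
ee_rot: [-3.115, -0.407, -0.002]
wrist_force: [0.8, 2.7, 7.6]
opening: 0.103
grip_force: 61.3
```

```bash
cat > t.py <<'E'
from m import *
def tray(f):
    P=cloud(f);x,y,z=P[...,0]-O[0],P[...,1]-O[1],P[...,2]
    bx=x*EX[0]+y*EX[1];by=x*EY[0]+y*EY[1]
    t=((z>.018)&(z<.035)&(np.abs(by)<.12)&(bx>-.22)&(bx<-.06)).astype(np.uint8)
    k=cv2.morphologyEx(cv2.morphologyEx(t,cv2.MORPH_CLOSE,np.ones((5,5))),cv2.MORPH_OPEN,np.ones((7,7)))
    c=max(cv2.findContours(k,0,1)[0],key=cv2.contourArea)[:,0]
    q=np.array([tobox(ray(f,a,b,.028))[:2] for a,b in c]); return rect(q)
E
python3 - <<'E'
from t import *
need(toworld([-.23,0,.018]),15)
f=grab('top'); print(tray(f)); P,o=measure(f); print(tobox(o['red']),tobox(o['green']))
cv2.imwrite('pics/t2.png',cv2.resize(f['pixels'][105:255,215:365,::-1],(600,600),interpolation=cv2.INTER_CUBIC))
E
```

```text
t 5.35 tcp [0.4216 0.1479 0.0201] boxtcp [-2.305e-01  2.000e-04  2.010e-02] yaw 14.89 tz [ 0.001  0.001 -1.   ] F [0.8 2.7 7.6] op 0.103
shift cm [0.05 0.02 0.21] turn z -0.1146385351930519
((-0.1435277760028839, -0.0026255398988723755), (0.07000861316919327, 0.1496475487947464), array([[-0.1788,  0.0721],
       [-0.1783, -0.0776],
       [-0.1082, -0.0773],
       [-0.1088,  0.0723]], dtype=float32))
red [274 200  21  21 338] [0.4922 0.2023 0.028 ] 2
green [ 267  193   43   57 1026] [0.4296 0.1804 0.028 ] 2
[-0.14825161  0.03452887  0.028     ] [-0.21431391  0.02951072  0.028     ]
```

View pics/t2.png

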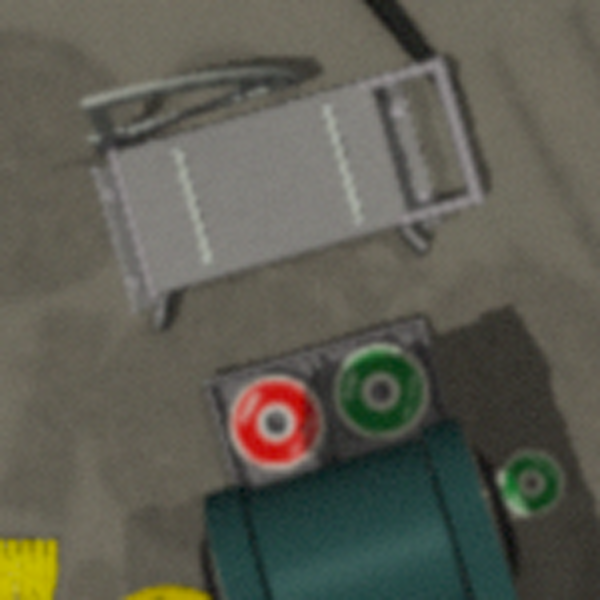

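The tray now lies square to the box, with its centre about 2.6 mm to the right and both spools in their cells. I'll nudge it left and slide it in.

>>> send_rows:
  rows: [0,0,-0.1,0.1,-0.12,0,0,0,0,0,0.4,-0.12,0,0,0,0,0,0.7,0,0,0,0,0,0,0.7,0,0,0,0,0,0,0.7,0,0,0,0,0,0,0.7,0,0,0,0,0,0,0.7,0,0,0,0,0,0,0.7,0,0,0,0,0,0,0.7,0,0,0,0,0,0,0.7,0,0,0,0,0,0,0.5,0,0,0,0,0,0,0.4,0,0,0]

```text
t: 6.6
tcp_pos: [0.488, 0.1679, 0.0201]
ee_rot: [3.114, 0.411, -0.002]
wrist_force: [-11.4, -3.3, 15.4]
opening: 0.107
grip_force: 62.4
```

Run:
```python
from m import *
need(toworld([-.08,0,.018]),15);s=ctrl.state();print(s['wrist_force']@EX,s['wrist_force']@EY,s['wrist_torque'])
```

```text
t 6.6 tcp [0.488  0.1679 0.0201] boxtcp [-0.1612  0.0024  0.0201] yaw 15.05 tz [-0.001 -0.    -1.   ] F [-11.4  -3.3  15.4] op 0.107
shift cm [8.12 0.25 0.2 ] turn z 0.0541073823040108
-11.832881751382148 -0.26583145807455477 [-0.3967597   1.47840623 -0.00752446]
```

>>> send_rows:
  rows: [0,0,0,0.4,0,-0.1,0,0,0,0,0.7,0,0,0,0,0,0,0.7,0,0,0,0,0,0,0.7,0,0,0,0,0,0,0.7,0,0,0,0,0,0,0.7,0,0,0,0,0,0,0.7,0,0,0,0,0,0,0.7,0,0,0,0,0,0,0.5,0,0,0,0,0,0,0.4,0,0,0]

```text
t: 7.6
tcp_pos: [0.5488, 0.1846, 0.0202]
ee_rot: [3.114, 0.412, -0.0]
wrist_force: [-2.1, -0.9, -0.8]
opening: 0.103
grip_force: 60.2
```

Run:
```python
from m import *
need(toworld([-.08,0,.018]),15);s=ctrl.state();print(s['wrist_force']@EX,s['wrist_force']@EY,s['wrist_torque'])
```

```text
t 7.6 tcp [0.5488 0.1846 0.0202] boxtcp [-0.0981  0.0028  0.0202] yaw 15.06 tz [-0. -0. -1.] F [-2.1 -0.9 -0.8] op 0.103
shift cm [1.81 0.28 0.22] turn z 0.057472227250258356
-2.3097183912864243 -0.3523370707191977 [-0.15136391  0.25133922 -0.00982224]
```

>>> send_rows:
  rows: [0,0,0,0.3,0,0,0,0,0,0,0.4,0,0,0,0,0,0,0.3,0,0,0,0,0,0,0.2,0,0,0,0,0,0,0.2,0,0,0,0,0,0,0.1,0,0,0,0,0,0,0,0,0,0]

```text
t: 8.3
tcp_pos: [0.5631, 0.1885, 0.0203]
ee_rot: [-3.114, -0.412, -0.001]
wrist_force: [1.5, 0.8, -2.1]
opening: 0.105
grip_force: 60.0
```

Run:
```python
from m import *
need(toworld([-.08,0,.018]),15);s=ctrl.state();print(s['wrist_force']@EX,s['wrist_force']@EY,s['wrist_torque'])
```

```text
t 8.3 tcp [0.5631 0.1885 0.0203] boxtcp [-0.0833  0.0028  0.0203] yaw 15.06 tz [ 0.  0. -1.] F [ 1.5  0.8 -2.1] op 0.105
shift cm [0.33 0.28 0.23] turn z 0.05777480199114393
1.689606322746358 0.3675208339897937 [-0.03896778 -0.18321368 -0.039486  ]
```

>>> send_rows:
  rows: [0,0,0,0.1,0,0,0,0,0,0,0.1,0,0,0,0,0,0,0.1,0,0,0,0,0,0,0.1,0,0,0]

```text
t: 8.7
tcp_pos: [0.5658, 0.1896, 0.0201]
ee_rot: [-3.114, -0.412, 0.004]
wrist_force: [-19.0, -0.0, 9.1]
opening: 0.103
grip_force: 61.5
```

>>> send_rows:
  rows: [0,0,0,0.1,0,0,0,0,0,0,0,0,0,0]

```text
t: 8.9
tcp_pos: [0.5659, 0.1897, 0.0201]
ee_rot: [-3.114, -0.412, 0.008]
wrist_force: [-22.6, -2.5, 11.1]
opening: 0.107
grip_force: 61.9
```

Run:
```python
from m import *
need(toworld([-.08,0,.018]),15);s=ctrl.state();print(s['wrist_force']@EX,s['wrist_force']@EY,s['wrist_torque'])
```

```text
t 8.9 tcp [0.5659 0.1897 0.0201] boxtcp [-0.0803  0.0032  0.0201] yaw 15.05 tz [-0.005 -0.001 -1.   ] F [-22.6  -2.5  11.1] op 0.107
shift cm [0.03 0.32 0.21] turn z 0.05368157318847011
-22.535099601748705 3.407846972344675 [-0.37729815  3.12703894 -0.18077097]
```

Tray is home (22 N against the back wall at x = -80.3 mm). Releasing and moving over the bar.

>>> send_rows:
  rows: [0,0,0,0,0,0,0.5,0,0,0,0,0,0,0.5,0,0,0,0,0,0,0.5,0,0,0,0,0,0,0.5,0,0,0,0,0,-1,0.5,0,0,0,0,0,-3,0.5,0,0,0,0,0,-4,0.5,0,0,0,0,0,-4,0.5,0,0,0,0,0,-1,0.5,0,0,0,1.3,2.2,0,0.5,0,0,0,1.3,2.2,0,0.5,0,0,0,1.3,2.2,0,0.5,0,0,0,1.3,2.2,0,0.5,0,0,0,1.3,2.2,0,0.5,0,0,0,1.3,2.2,0,0.5,0,0,0,0,0,0,0.5]

```text
t: 10.5
tcp_pos: [0.6787, 0.0805, 0.1499]
ee_rot: [3.114, 0.409, -0.001]
wrist_force: [-0.3, -0.5, -0.1]
opening: 0.5
grip_force: 0.0
```

Run:
```python
from m import *
need(toworld([0,-.131,.036]),15)
f=grab('scene')
cv2.imwrite('pics/s3.png',cv2.resize(f['pixels'][150:250,235:375,::-1],(784,560),interpolation=cv2.INTER_CUBIC))
```

```text
t 10.5 tcp [0.6787 0.0805 0.1499] boxtcp [ 0.0004 -0.1314  0.1499] yaw 14.95 tz [-0. -0. -1.] F [-0.3 -0.5 -0.1] op 0.5
shift cm [-0.03 -0.04 11.39] turn z -0.05026215375357879
```

View pics/s3.png

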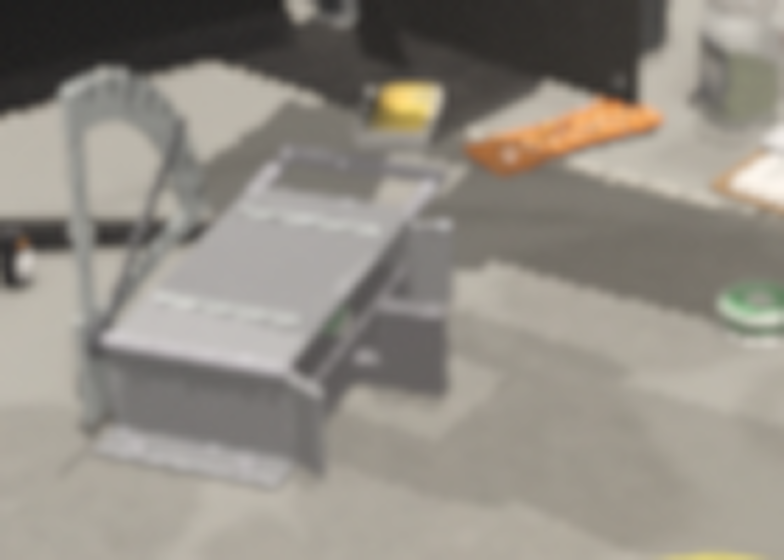

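The tray is in the bay, with its grip just in front of the flares and the spools under the lid. The pointer runs from crop (110,310) to (175,140). Descending onto the bar.

>>> send_rows:
  rows: [0,0,0,0,0,3,0.5,0,0,0,0,0,3,0.5,0,0,0,0,0,3,0.5,0,0,0,0,0,1.6,0.5,0,0,0,0,0,0.8,0.5,0,0,0,0,0,0,0.3,0,0,0,0,0,0,0,0,0,0,0,0,0,0,0,0,0,0,0,0,0,0,0,0,0,0,0,0]

```text
t: 11.55
tcp_pos: [0.6779, 0.0833, 0.0381]
ee_rot: [-3.114, -0.412, -0.003]
wrist_force: [-1.7, 4.9, 2.2]
opening: 0.093
grip_force: 58.5
```

Run:
```python
from m import *
need(toworld([0,-.131,.036]),15); print(ctrl.state()['grip_force'],ctrl.state()['opening'])
y0,z0=-.131,.036
c=0
for k in range(1,8):
    a=.6*k/7; print(round(a,3),'down-plan tool shift cm  y',round(-(.217*(1-np.cos(a)))*100,2),'z',round(-.217*np.sin(a)*100,2))
```

```text
t 11.55 tcp [0.6779 0.0833 0.0381] boxtcp [ 0.0003 -0.1285  0.0381] yaw 15.07 tz [ 0.002  0.001 -1.   ] F [-1.7  4.9  2.2] op 0.093
shift cm [-0.04  0.25  0.21] turn z 0.06745446377470898
58.46566021442413 0.09311719355836742
0.086 down-plan tool shift cm  y -0.08 z -1.86
0.171 down-plan tool shift cm  y -0.32 z -3.7
0.257 down-plan tool shift cm  y -0.71 z -5.52
0.343 down-plan tool shift cm  y -1.26 z -7.3
0.429 down-plan tool shift cm  y -1.96 z -9.02
0.514 down-plan tool shift cm  y -2.81 z -10.67
0.6 down-plan tool shift cm  y -3.79 z -12.25
```

>>> send_rows:
  rows: [0,0,0,0,-0.2,0,0,0,0,0,-0.02,-0.04,-0.4,0,0,0,0,0,-0.04,-1.46,0,0,0,0,0,-0.1,-0.92,0,0,0,0,0,-0.14,-0.92,0,0,0,0,0,-0.18,-0.91,0,0,0,0,0,-0.21,-0.91,0,0,0,0,0,-0.26,-0.89,0,0,0,0,0,-0.29,-0.89,0,0,0,0,0,-0.33,-0.86,0,0,0,0,0,-0.37,-0.86,0,0,0,0,0,-0.41,-0.83,0,0,0,0,0,-0.44,-0.82,0,0,0,0,0,0,0,0,0,0,0,0,0,0,0]

```text
t: 13.05
tcp_pos: [0.6708, 0.1099, 0.1458]
ee_rot: [3.111, 0.41, 0.007]
wrist_force: [6.1, -13.5, 4.6]
opening: 0.095
grip_force: 59.1
```

```bash
sed -i 's/+.0335\*EY/+.036*EY/' m.py
python3 - <<'E'
from m import *
need(toworld([0,-.131,.036]))
p=tobox(ctrl.state()['tcp_pos']);print('lid ang from tcp',np.arctan2(p[2]+.019-.057,.086-p[1]),np.hypot(p[2]+.019-.057,.086-p[1]))
f=grab('scene');np.savez('s4.npz',**f);P=cloud(f)
g=np.array(grab('top')['z_map']);
cv2.imwrite('pics/s4.png',cv2.resize(f['pixels'][140:240,235:345,::-1],(660,600),interpolation=cv2.INTER_CUBIC))
E
```

```text
t 13.05 tcp [0.6708 0.1099 0.1458] boxtcp [ 0.0004 -0.1035  0.1458] yaw 15.0 tz [ 0.005 -0.003 -1.   ] F [  6.1 -13.5   4.6] op 0.095
shift cm [-0.08  2.71 10.99] turn z None
lid ang from tcp 0.5171199477952386 0.21801186595958452
```

View pics/s4.png

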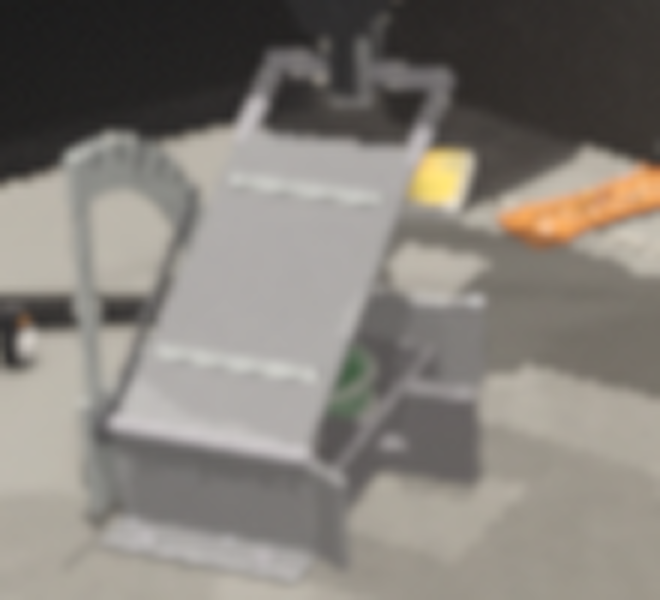

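The lid is held at about 0.52 rad, with its back edge running from crop (110,425) to (245,130) and the pointer just beyond it near (175,240). I'll measure both lines by row and compare them in the same plane.

Run:
```python
from m import *
def ang(f,pts,xb=.05):
    r=np.array([p[0] for p in pts]);c=np.array([p[1] for p in pts])
    k=np.polyfit(r,c,1);res=c-np.polyval(k,r);ok=abs(res)<1.2;k=np.polyfit(r[ok],c[ok],1)
    a=rayplane(f,np.polyval(k,205),205,xb);b=rayplane(f,np.polyval(k,175),175,xb)
    print('n',ok.sum(),'res',(c-np.polyval(k,r))[ok].std().round(2),'cols',np.polyval(k,[205,175]).round(2),'ang',np.arctan2(b[2]-a[2],a[1]-b[1]).round(4),'from hinge',np.arctan2(b[2]-.055,.086-b[1]).round(4))
f0=dict(np.load('scene1.npz'));f4=dict(np.load('s4.npz'))
g0=cv2.GaussianBlur(cv2.cvtColor(f0['pixels'],cv2.COLOR_RGB2GRAY),(3,3),0).astype(float)
g4=cv2.GaussianBlur(cv2.cvtColor(f4['pixels'],cv2.COLOR_RGB2GRAY),(3,3),0).astype(float)
pts=[]
for r in range(176,206):
    c0=252.9+(210.4-r)*14.2/37.5; lo=int(round(c0))-4; s=g0[r,lo:lo+9]; w=np.clip(np.median(s)-s,0,None); pts.append((r,(w*np.arange(lo,lo+9)).sum()/max(w.sum(),1e-6)))
for xb in(.05,.054):ang(f0,pts,xb)
pts=[]
for r in range(165,206):
    c0=253.3+(210.8-r)*22.5/49.2; lo=int(round(c0))-4; s=np.diff(g4[r,lo:lo+10]); s=np.clip(s,0,None); pts.append((r,(s*(np.arange(lo,lo+9)+.5)).sum()/max(s.sum(),1e-6)))
for xb in(.046,.05):ang(f4,pts,xb)
# depth plane fit of lid
P=cloud(f4);v,u=np.mgrid[0:400,0:640]
m=((v>166)&(v<208)&(u>262+(208-v)*.45)&(u<284+(208-v)*.4))
q=P[m]-O;B=np.stack([q@EX,q@EY,q[:,2]],1);c=np.median(B,0);n=np.linalg.svd(B-B.mean(0))[2][2];print('lid plane',n,np.arctan2(n[1],n[2])%np.pi,B[:,0].min(),B[:,0].max())
```

```text
n 22 res 0.56 cols [255.12 267.  ] ang 0.5624 from hinge 0.5195
n 22 res 0.56 cols [255.12 267.  ] ang 0.5624 from hinge 0.4614
n 3 res 0.02 cols [257.45 265.37] ang 0.8069 from hinge 0.6653
n 3 res 0.02 cols [257.45 265.37] ang 0.8069 from hinge 0.5974
lid plane [-0.84124827 -0.17305422 -0.51220463] 0.32582034313098607 -0.49435623292912984 0.02376156872517556
```

Run:
```python
from m import *
f0=dict(np.load('scene1.npz'));f4=dict(np.load('s4.npz'))
def two(f,a,b,xb=.05):
    p,q=rayplane(f,*a,xb),rayplane(f,*b,xb);return np.arctan2(q[2]-p[2],p[1]-q[1])
C=lambda x,y:(235+x/6-.4,140+y/6-.4)
print('lid edge',two(f4,C(110,425),C(245,130)),two(f4,C(110,425),C(270,60)))
C2=lambda x,y:(235+x/7-.4,155+y/7-.4)
print('pointer',two(f0,C2(125,388),C2(225,125)),two(f0,C2(145,345),C2(222,130)))
# lid depth
P=cloud(f4);q=P-O;B=np.stack([q@EX,q@EY,q[...,2]],-1)
v,u=np.mgrid[0:400,0:640]
m=(v>175)&(v<205)&(u>268)&(u<290)&(abs(B[...,0])<.045)&(B[...,2]>.055)&(B[...,2]<.17)
b=B[m];k=np.polyfit(b[:,1],b[:,2],1);r=b[:,2]-np.polyval(k,b[:,1]);b=b[abs(r)<.006];k=np.polyfit(b[:,1],b[:,2],1);print('lid depth',len(b),np.arctan(-k[0]),'z at hinge',np.polyval(k,.086))
# pointer depth: points just behind box, both frames
for nm,f in(('f0',f0),('f4',f4)):
    P=cloud(f);q=P-O;B=np.stack([q@EX,q@EY,q[...,2]],-1);gr=f['pixels'].mean(2)
    d=np.hypot(B[...,1]-.086,B[...,2]-.055)
    m=(B[...,0]>.038)&(B[...,0]<.075)&(d<.135)&(d>.03)&(B[...,2]>.062)&(v>160)&(v<212)&(u>245)&(u<275)
    b=B[m];an=np.arctan2(b[:,2]-.055,.086-b[:,1]);print(nm,len(b),np.histogram(an,np.arange(.3,1.6,.05))[0])
    s=(an>.45)&(an<.75);print(np.c_[d[m][s],an[s],b[s,0],gr[m][s],u[m][s],v[m][s]].round(3)[::max(1,s.sum()//45)])
```

```text
lid edge 0.4643515112364404 0.49380415463175586
pointer 0.590688404743343 0.628501610696828
lid depth 596 0.4984033984796379 z at hinge 0.057887025951400724
f0 428 [10  8  7  5  8 25 34 10 13  8  8  9  8  7  7  8  8  9 10 10 12  9 20 25
 29]
[[1.30000e-01 7.49000e-01 5.30000e-02 1.51333e+02 2.64000e+02 1.67000e+02]
 [1.29000e-01 7.08000e-01 5.10000e-02 1.51667e+02 2.65000e+02 1.68000e+02]
 [1.26000e-01 7.10000e-01 5.00000e-02 1.38667e+02 2.65000e+02 1.69000e+02]
 [1.23000e-01 6.98000e-01 5.30000e-02 1.30000e+02 2.64000e+02 1.70000e+02]
 [1.28000e-01 6.19000e-01 5.20000e-02 1.46667e+02 2.66000e+02 1.70000e+02]
 [1.23000e-01 6.46000e-01 5.20000e-02 1.34000e+02 2.65000e+02 1.71000e+02]
 [1.25000e-01 6.26000e-01 4.80000e-02 1.37333e+02 2.67000e+02 1.71000e+02]
 [1.18000e-01 6.76000e-01 5.30000e-02 1.37333e+02 2.64000e+02 1.72000e+02]
 [1.24000e-01 5.85000e-01 5.20000e-02 1.19000e+02 2.66000e+02 1.72000e+02]
 [1.27000e-01 5.55000e-01 4.80000e-02 1.54000e+02 2.68000e+02 1.72000e+02]
 [1.16000e-01 6.61000e-01 5.20000e-02 1.35333e+02 2.64000e+02 1.73000e+02]
 [1.21000e-01 5.80000e-01 5.10000
[... 5728 characters left out ...]
2.64000e+02 1.92000e+02]
 [5.60000e-02 5.73000e-01 4.10000e-02 1.66000e+02 2.62000e+02 1.93000e+02]
 [5.10000e-02 5.82000e-01 4.80000e-02 1.14333e+02 2.59000e+02 1.94000e+02]
 [4.70000e-02 6.47000e-01 4.50000e-02 1.33000e+02 2.59000e+02 1.95000e+02]
 [4.50000e-02 5.82000e-01 4.90000e-02 1.26000e+02 2.58000e+02 1.96000e+02]
 [4.00000e-02 6.48000e-01 4.90000e-02 1.34000e+02 2.57000e+02 1.97000e+02]
 [4.40000e-02 5.30000e-01 4.00000e-02 1.84667e+02 2.61000e+02 1.97000e+02]
 [3.90000e-02 5.99000e-01 4.00000e-02 1.77667e+02 2.60000e+02 1.98000e+02]
 [3.80000e-02 4.84000e-01 4.40000e-02 1.67000e+02 2.59000e+02 1.99000e+02]
 [3.10000e-02 6.42000e-01 4.60000e-02 1.28000e+02 2.57000e+02 2.00000e+02]]
```

```bash
cat > pt.py <<'E'
from m import *
v,u=np.mgrid[0:400,0:640]
def fit(f,P):
    q=P-O;B=np.stack([q@EX,q@EY,q[...,2]],-1);g=f['pixels'].mean(2)
    d=np.hypot(B[...,1]-.086,B[...,2]-.055);an=np.arctan2(B[...,2]-.055,.086-B[...,1])
    m=(abs(B[...,0]-.0475)<.0035)&(d<.128)&(d>.03)&(an>.42)&(an<.8)&(g<140)&(v>160)&(v<212)&(u>245)&(u<275)
    b=B[m]
    for _ in range(3):
        k=np.polyfit(b[:,1],b[:,2],1);r=b[:,2]-np.polyval(k,b[:,1]);b=b[abs(r)<max(.004,2*r.std())]
    print('pointer',len(b),'slope',np.arctan(-k[0]).round(4),'z@hinge',np.polyval(k,.086).round(4),'mean ang',np.arctan2(b[:,2]-.057,.086-b[:,1])[np.hypot(b[:,1]-.086,b[:,2]-.057)>.06].mean().round(4))
    m=(v>170)&(v<205)&(abs(B[...,0])<.035)&(B[...,2]>.055)&(B[...,2]<.17)&(B[...,1]<.07)&(B[...,1]>-.075)&(an>.3)&(an<.8)&(g>140)
    b=B[m]
    for _ in range(3):
        k=np.polyfit(b[:,1],b[:,2],1);r=b[:,2]-np.polyval(k,b[:,1]);b=b[abs(r)<max(.004,2*r.std())]
    print('lid',len(b),'slope',np.arctan(-k[0]).round(4),'z@hinge',np.polyval(k,.086).round(4))
    p=tobox(ctrl.state()['tcp_pos']);print('lid from tcp',np.arctan2(p[2]+.019-.057,.086-p[1]),'r',np.hypot(p[2]+.019-.057,.086-p[1]))
def run(n=10):
    F=[grab('scene') for _ in range(n)];f=F[0];f['z_map']=np.median([a['z_map'] for a in F],0);f['pixels']=np.mean([a['pixels'] for a in F],0).astype(np.uint8);fit(f,cloud(f));return f
if __name__=='__main__':
    f=dict(np.load('scene1.npz'));fit(f,cloud(f));np.savez('s5.npz',**run())
E
python3 pt.py
```

```text
pointer 50 slope 0.5877 z@hinge 0.0568 mean ang 0.5846Traceback (most recent call last):
  File "pt.py", line 20, in <module>
    f=dict(np.load('scene1.npz'));fit(f,cloud(f));np.savez('s5.npz',**run())
                                  ~~~^^^^^^^^^^^^
  File "pt.py", line 14, in fit
    k=np.polyfit(b[:,1],b[:,2],1);r=b[:,2]-np.polyval(k,b[:,1]);b=b[abs(r)<max(.004,2*r.std())]
    raise TypeError("expected non-empty vector for x")
TypeError: expected non-empty vector for x
```

```bash
sed -i "s/fit(f,cloud(f));np/np/" pt.py; python3 pt.py
```

```text
pointer 48 slope 0.5848 z@hinge 0.0568 mean ang 0.5821
lid 818 slope 0.5056 z@hinge 0.0573
lid from tcp 0.5158362583719966 r 0.21804107929667682
```

>>> send_rows:
  rows: [0,0,0,0,-0.2,-0.4,0,0,0,0,0,-0.3,-0.5,0,0,0,0,0,-0.3,-0.5,0,0,0,0,0,0,-0.06,0,0,0,0,0,0,0,0,0,0,0,0,0,0,0]

```text
t: 14.25
tcp_pos: [0.6686, 0.1179, 0.1601]
ee_rot: [3.112, 0.41, 0.007]
wrist_force: [5.7, -10.1, 4.2]
opening: 0.092
grip_force: 59.0
```

Run:
```python
from pt import *
f=run();need(toworld([0,-.131,.036]))
a=cv2.resize(f['pixels'][140:240,235:345,::-1],(660,600),interpolation=cv2.INTER_CUBIC);cv2.imwrite('pics/s5.png',a)
```

```text
pointer 43 slope 0.592 z@hinge 0.0565 mean ang 0.5893
lid 814 slope 0.5784 z@hinge 0.0577
lid from tcp 0.592882486629963 r 0.2184156150283286
t 14.75 tcp [0.6686 0.1179 0.16  ] boxtcp [ 0.0003 -0.0951  0.16  ] yaw 15.0 tz [ 0.005 -0.002 -1.   ] F [ 5.3 -9.8  5. ] op 0.089
shift cm [-0.08  3.55 12.41] turn z None
```

View pics/s5.png

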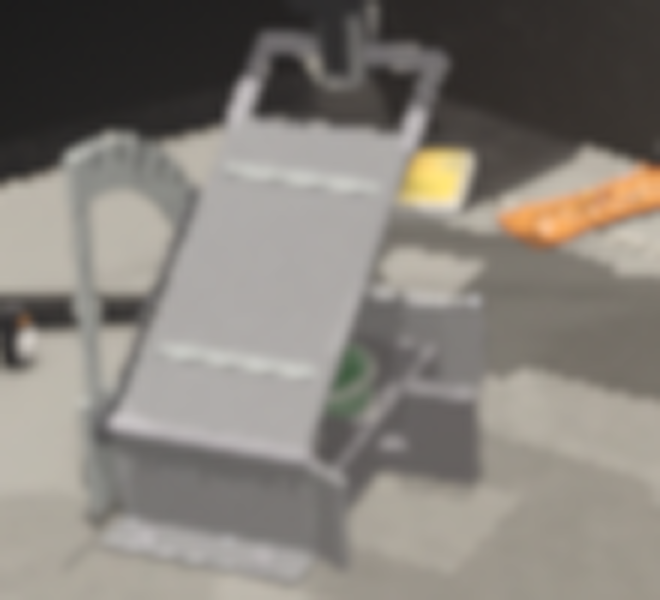

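The pointer strip lies parallel to the lid's back edge, from crop (110,405) to (190,205), so they are within about 0.01 rad. One small final raise, then settle.

>>> send_rows:
  rows: [0,0,0,0,-0.05,-0.15,0,0,0,0,0,0,0,0,0,0,0,0,0,0,0,0,0,0,0,0,0,0,0,0,0,0,0,0,0,0,0,0,0,0,0,0]

```text
t: 15.35
tcp_pos: [0.6683, 0.1187, 0.1613]
ee_rot: [3.113, 0.41, 0.006]
wrist_force: [6.3, -7.4, 3.9]
opening: 0.092
grip_force: 58.8
```

Run:
```python
from pt import *
run();s=ctrl.state();print(abs(s['qd']).max(),s['wrist_force'],s['grip_force'],s['t'])
print(ctrl.close_job())
```

```text
pointer 42 slope 0.5941 z@hinge 0.0562 mean ang 0.5853
lid 810 slope 0.5846 z@hinge 0.0578
lid from tcp 0.5997460855709265 r 0.2184646877797678
0.0016369951632073556 [ 6.70035603 -8.31923022  2.77714383] 58.83404016494751 15.85
the job is handed in; nothing more can be done
None
```

The job is handed in at 15.85 s: the tray is home and let go with both spools inside, and the gripper holds the lid still, in line with the pointer to within about 0.01 rad by the camera (about 0.58 against 0.59).

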